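Gather the loose fittings in the orange corner of the tote

ROBOT

A 6-joint arm with a two-finger parallel gripper is mounted at the origin on the work surface. World frame = base frame: x ahead of the robot, y to its left, z up, the work surface at z = 0. Lengths are in mm, angles in rad, forces in N, time in s.
With the tool pointing down it reaches from about 350 to 875 mm from the base axis. Payload 4.2 kg.
Tool frame: the origin (TCP) lies midway between the tips of the shut fingers; the grasp point (between the pads) lies 19 mm behind it; z points along the fingers, y is the line along which they close (so a half turn about z gives the same grasp; the last joint's range is limited). The gripper opens to 85 mm and grips with 20 to 120 N. Pads are 22 mm wide; open, the fingers measure 114 mm over their backs; the gripper's body (76 mm by 85 mm) begins 54 mm behind the grasp point. The pads swing forward as they close: fully open they stand 13 mm farther back than shut.
Start: joints at [1.564, 0.385, 0.008, 0, -1.194, -0.259], TCP at [164.144, 603.039, 231.312] pointing down, gripper open.
Joint ranges: [-3.14, 3.14], [-1.21, 2.06], [-1.07, 1.41], [-3.16, 2.05], [-2.99, -0.16], [-3.1, 3.1]. Speed limits (rad/s): [2.79, 2.79, 3.14, 3.14, 3.14, 3.14].

INTERFACE

Orientations are given as a unit quaternion [x, y, z, w].
In Python, from bench import * gives the robot as it stands.
- The arm moves only by the tool drive_tool, never from a script. Its argument "plan" is a list that holds one entry, the list of rows, each a list of 5 numbers: the closure, from -1 (fully open) to 1 (shut), then the shift along the world's x, y, z in mm, then the turn about the world's z in degrees. A call has 1 to 20 rows; each row shifts and turns the commanded pose from where the row before left it; what a row does not reach is not made up. A row lasts 1/12 s, in which the tool goes at most 41.7 mm and 7.16 degrees, less where a joint would pass 70% of its speed; a pose out of reach is approached as far as the arm can. A call is refused whole if a number of a shift passes 41.7 or a number of a turn 7.16, either way. A call with a gripper value outside its range is refused whole. The fingers move at their own pace and stop on an object; the grip force is fixed at half the most. Time passes only in rows, so rows that do not move let the fingers close. It gives the time, the measured TCP pose, the force, the opening and the grip force at its end, in the units of the state.
- read_state(): the state, without advancing time (a new reading comes with each control period).
- get_image(name): name is "scene" or "top" or "wrist"; returns (picture, depth): 400x640x3 uint8, red, green, blue; 400x640 float32, mm along the optical axis (not along the pixel's ray), 0 where there is no reading.
- camera_model(name): a dict with "fx", "fy", "cx", "cy" (pixels), "R" (3x3) and "t" (3): a world point X has camera coordinates R X + t; the wrist camera has in their place "mount" (4x4, takes a point from camera to tool coordinates, whose origin is the TCP and whose axes are the flange's). Camera axes: x right, y down, z forward; pixel columns grow to the right and rows downward; lengths in mm; the calibration is good to about 2 mm. The wrist camera is an equidistant fisheye: a pixel r from the principal point sees the ray r / f radians off the axis. A picture is of the moment at which its call begins: read the wrist's pose just before it. camera_model takes no time and is no camera call.
- job_done(): hands the job in; it is judged then, once.
The state is a dict: "clock": time; "joints": joint angles; "joint_vel": joint speeds; "joint_efforts": joint torques, N m; "position": TCP position; "ee_rot": TCP orientation; "contact_force": force on the tool from outside, world axes, zero at the start; "wrist_torque": the same for the moment, N m; "gripper_width": finger opening in mm; "grasp_force": force on a finger pad.
Only numpy, scipy, OpenCV 4.12 (cv2) and the standard library are available. Lean on these libraries where they do the work, as an engineer would, in place of code of your own. Each camera call takes 0.05 s, during which the arm holds its last target. There are 200 camera calls.

TASK

Pick the parts tote up by its handle and bring it over so that its orange corner is above the pink-lit desk mat, then tip it towards the orange corner until all four loose fittings have slid together into that corner. Finish while still holding the tote in the air like that, tilted and still, well clear of the mat, so that the builder can pick the fittings out; spill nothing, and leave the mouse, the can and the screwdriver where they are.

Things in the scene. Friction and masses are not known exactly. Their poses are not given: they have to be found in the camera images.
- tote: grey open-topped plastic parts tote with an overhead black bar handle and orange guards on one corner; outside 200 (x) x 150 (y) x 55 mm high, walls and floor 5 mm, 0.3 kg or so. Origin: centre of its underside; z up out of the mouth; the orange corner is the +x +y corner. It stands on the desk at any yaw, with the four fittings lying loose on its smooth floor
- tote_handle (a point): centre of the tote's handle bar, 110 mm above the tote's underside. The bar is rigid, runs along the tote's x axis from end to end (200 mm), 16 mm wide (along the tote's y) and 20 mm tall; below it is 45 mm of free space to the rim of the tote. It stands on an 8 mm thick, 30 mm wide post at each end
- tote_corner (a point): inner corner of the tote's floor (where floor and two inner walls meet) at the orange corner guards; 95 mm in x, 70 mm in y, 5 mm in z from the tote's origin
- mat: thin dark desk mat with a lit pink rim, fixed, 230 (x) x 270 (y) x 3 mm (the rim 5 mm). Origin: centre of its underside, on the desk
- mouse: black computer mouse, 100 (x) x 58 (y) x 34 mm, origin at the centre of its underside; a bystander beyond the work, to be cleared when the tote is carried past
- can: green drinks can, 66 mm diameter, 115 mm tall, upright, full, origin at the centre of its underside; a bystander beyond the work, to be cleared when the tote is carried past
- screwdriver: screwdriver with a red handle, about 190 mm long, lying flat on the desk between the tote and the mat, under 40 mm high, along its own x; a bystander
- fitting0: loose round brass and steel pipe fitting in the tote: 24 mm diameter collar 10 mm high with a 16 mm stub 9 mm high on it (19 mm in all), 28 g. It slides on the tote's smooth floor at slopes over about 18 degrees. Origin: centre of the collar's underside
- fitting1: loose round brass and steel pipe fitting in the tote: 24 mm diameter collar 10 mm high with a 16 mm stub 9 mm high on it (19 mm in all), 28 g. It slides on the tote's smooth floor at slopes over about 18 degrees. Origin: centre of the collar's underside
- fitting2: loose round brass and steel pipe fitting in the tote: 24 mm diameter collar 10 mm high with a 16 mm stub 9 mm high on it (19 mm in all), 28 g. It slides on the tote's smooth floor at slopes over about 18 degrees. Origin: centre of the collar's underside
- fitting3: loose round brass and steel pipe fitting in the tote: 24 mm diameter collar 10 mm high with a 16 mm stub 9 mm high on it (19 mm in all), 28 g. It slides on the tote's smooth floor at slopes over about 18 degrees. Origin: centre of the collar's underside

How it is judged (in metres and radians):
On the way:
1. the tote has been lifted off the desk by the gripper (height (world z) of tote above 0.03 m and height (world z) of tote_corner above 0.02 m and contact force between tote and the fingers above 2 N), for 0.2 s.
At the end, for the whole second after the job is handed in: Only the gripper holds the tote: inner orange corner over 30 mm above the desk and within the mat's outline from above; tote tilted 12 to 57 degrees, both its sides sloping down to the orange corner by over 4.6 degrees; each fitting within 75 mm of that corner; all still (contact force between tote and the fingers above 2 N and height (world z) of tote_corner above 0.03 m and contact force between tote and mouse below 0.5 N and contact force between tote and can below 0.5 N and contact force between tote and screwdriver below 0.5 N and x of tote_corner in the frame of mat between -0.115 and 0.115 m and y of tote_corner in the frame of mat between -0.135 and 0.135 m and distance between each of fitting0, fitting1, fitting2, fitting3 and tote_corner below 0.075 m and angle between tote's own z axis and vertical between 0.2 and 1 rad and angle between tote's own x axis and vertical above 1.6508 rad and angle between tote's own y axis and vertical above 1.6508 rad and linear speed of tote below 0.03 m/s and angular speed of tote below 0.15 rad/s and linear speed of each of fitting0, fitting1, fitting2, fitting3 below 0.05 m/s); the arm keeps its last pose, push and grip.
It fails at once if a fitting leaves the tote (z of any of fitting0, fitting1, fitting2, fitting3 in the frame of tote above 0.075 m or z of any of fitting0, fitting1, fitting2, fitting3 in the frame of tote below -0.02 m).
It fails at once if the mouse, the can or the screwdriver is pushed more than 20 mm or the can is knocked over (distance of any of mouse, can, screwdriver from where it was at the start of the episode above 0.02 m or angle between can's own z axis and vertical above 0.5 rad).
It also fails if it takes over 40 s, if anything falls off the work surface, if the arm or the gripper's body presses on something with over 40 N, if the wrist force passes 120 N, or if a joint passes its speed limit or range.

## Working session

There is one attempt and no reset: what is moved stays moved. The work goes in short steps, Python scripts to look and compute and a tool call to move; the robot and the scene stay as the last step left them, time stands still between calls to the robot, and variables do not carry over. Pictures are saved under pics/ and viewed, at most 10 in all, crops included, and the job is handed in when it is done.

Besides the shell and the picture viewer there is one more tool, called after "Call:" by a JSON object that holds its "name" and its "arguments". drive_tool: Moves the arm, as the interface text tells. Its arguments: {"type":"object","properties":{"plan":{"type":"array"}},"required":["plan"]}

```bash
mkdir -p pics; python3 - <<'E'
from bench import *
import numpy as np,cv2
s=read_state(); print({k:np.round(v,3).tolist() for k,v in s.items()})
ims=[]
for n in("top","scene"):
    im,d=get_image(n); np.savez(f"{n}0.npz",im=im,d=d)
    m=camera_model(n); print(n,{k:np.round(v,3).tolist() for k,v in m.items()}); cv2.imwrite(f"pics/{n}0.png",im[...,::-1])
E
```

```text
{'clock': 0.0, 'joints': [1.564, 0.386, 0.007, -0.001, -1.194, -0.259], 'joint_vel': [-0.001, -0.001, -0.0, 0.002, 0.002, -0.0], 'joint_efforts': [-0.0, -39.229, 18.84, 4.186, -0.005, -0.0], 'position': [163.986, 602.506, 230.209], 'ee_rot': [0.991, -0.133, -0.0, 0.001], 'contact_force': [0.235, 0.128, 0.28], 'wrist_torque': [0.027, 0.008, -0.036], 'grasp_force': 0.0, 'gripper_width': 85.247}
top {'fx': 456.712, 'fy': 456.712, 'cx': 312.999, 'cy': 198.557, 'R': [[-0.01, -1.0, 0.007], [-0.994, 0.009, -0.107], [0.107, -0.008, -0.994]], 't': [24.148, 605.688, 1254.764]}
scene {'fx': 412.209, 'fy': 412.209, 'cx': 322.532, 'cy': 199.262, 'R': [[-0.43, 0.903, 0.006], [0.649, 0.313, -0.693], [-0.627, -0.294, -0.721]], 't': [253.242, -313.65, 1417.238]}
```

View pics/top0.png

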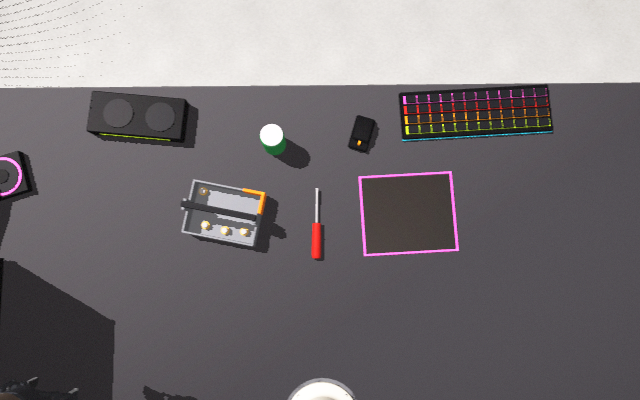

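View pics/scene0.png

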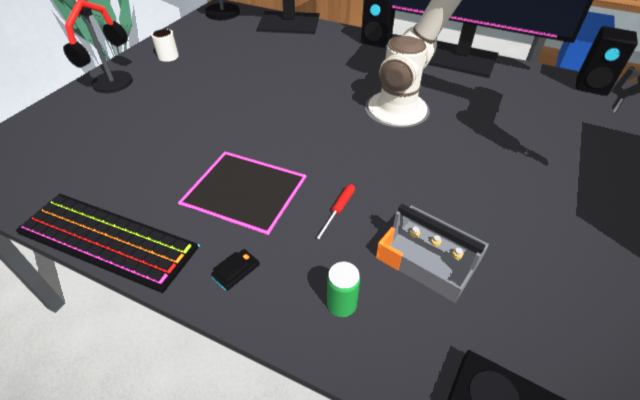

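```bash
cat > h.py <<'E'
from bench import *
import numpy as np,cv2
def ray(m,uv,z):
    R,t=np.array(m["R"]),np.array(m["t"]); uv=np.atleast_2d(np.asarray(uv,float))
    d=np.c_[(uv[:,0]-m["cx"])/m["fx"],(uv[:,1]-m["cy"])/m["fy"],np.ones(len(uv))]@R
    c=-R.T@t; return c+d*((z-c[2])/d[:,2])[:,None]
def cloud(m,d):
    v,u=np.mgrid[:400,:640]; p=np.stack([(u-m["cx"])/m["fx"]*d,(v-m["cy"])/m["fy"]*d,d],-1)
    return (p-np.array(m["t"]))@np.array(m["R"])
def blob(mask):
    c,_=cv2.findContours(mask.astype(np.uint8),cv2.RETR_EXTERNAL,cv2.CHAIN_APPROX_NONE); return max(c,key=cv2.contourArea)
E
python3 - <<'E'
from h import *
f=np.load("top0.npz"); im,d=f["im"],f["d"]; m=camera_model("top")
h=cv2.cvtColor(im,cv2.COLOR_RGB2HSV); H,S,V=[h[...,i].astype(int) for i in range(3)]
P=cloud(m,d); print("cam",-np.array(m["R"]).T@m["t"])
box=np.zeros((400,640),bool); box[165:265,165:280]=1
rim=box&(P[...,2]>48)&(P[...,2]<62)&(d>0)
r=cv2.minAreaRect(P[rim][:,:2].astype(np.float32)); print("rim",r,cv2.boxPoints(r).round(0).tolist())
bar=box&(P[...,2]>108)&(P[...,2]<132)&(np.arange(400)[:,None]>180)
bar&=np.arange(640)[None]<262
r=cv2.minAreaRect(P[bar][:,:2].astype(np.float32)); print("bar",r,bar.sum(),P[bar][:,2].mean(),cv2.boxPoints(r).round(0).tolist())
org=box&(H>8)&(H<22)&(S>180)&(V>150); c=blob(org); print("orange",P[org&(P[...,2]>40)].mean(0))
pink=(H>140)&(H<165)&(S>80)&(V>120)&(np.arange(640)[None]>340)&(np.arange(400)[:,None]>150)
q=cv2.minAreaRect(blob(pink)); w=ray(m,cv2.boxPoints(q),5); print("mat",w.mean(0),w.round(0).tolist())
for n,k in(("can",(H>55)&(H<80)&(S>120)&(np.arange(640)[None]<300)&(np.arange(400)[:,None]<170)),("red",((H<6)|(H>174))&(S>180)&(np.arange(400)[:,None]>150)),):
    k&=np.arange(640)[None]>200; p=P[k&(d>0)]; print(n,p.min(0),p.max(0))
for uv in([204,191],[206,225],[225,231],[244,232]): print("fit",ray(m,uv,20)[0].round(0))
print("mouse",ray(m,[[350,133],[375,118]],17).round(0).tolist(),"can top",ray(m,[271,135],115),"tip",ray(m,[318,188],5))
E
```

```text
cam [ 467.94813525   28.29082462 1312.28699785]
rim ((569.2725830078125, 268.9275817871094), (203.5168914794922, 151.86264038085938), 78.51069641113281) [[475.0, 184.0], [623.0, 154.0], [664.0, 354.0], [515.0, 384.0]]
bar ((565.7566528320312, 270.2983703613281), (200.2315673828125, 27.207490921020508), 80.61729431152344) 484 119.53634173967522 [[536.0, 174.0], [563.0, 169.0], [596.0, 367.0], [569.0, 371.0]]
orange [605.28994009 170.21160417  79.37593992]
mat [ 564.94719184 -255.44908933    5.        ] [[675.0, -112.0, 5.0], [688.0, -393.0, 5.0], [455.0, -397.0, 5.0], [442.0, -120.0, 5.0]]
can [737.25275175  97.60227437  -4.73882041] [779.14394423 157.55210554 110.97095653]
red [438.88518024  -1.32586203  -2.98162324] [537.60620238  22.63874101  31.44054974]
fit [632. 328.  20.]
fit [535. 321.  20.]
fit [518. 267.  20.]
fit [514. 214.  20.]
mouse [[798.0, -91.0, 17.0], [842.0, -165.0, 17.0]] can top [[769.06107944 129.54486132 115.        ]] tip [[639.36945954   3.30562084   5.        ]]
```

Call:
{"name": "drive_tool", "arguments": {"plan": [[[-1, 0, 0, 41, 0], [-1, 0, 0, 41, 0], [-1, 0, 0, 41, 0], [-1, 0, 0, 41, 0], [-1, 0, 0, 41, 0], [-1, 0, 0, 41, 0], [-1, 0, 0, 41, 0], [-1, 0, 0, 41, 0], [-1, 0, 0, 41, 0], [-1, 0, 0, 41, 0], [-1, 0, 0, 41, 0], [-1, 0, 0, 41, 0], [-1, 0, 0, 41, 0], [-1, 0, 0, 41, 0], [-1, 0, 0, 41, 0], [-1, 0, 0, 41, 0], [-1, 0, 0, 41, 0], [-1, 0, 0, 41, 0]]]}}

```text
clock: 1.6
position: [131.4, 484.0, 746.2]
ee_rot: [0.99, -0.132, 0.015, -0.056]
contact_force: [-0.6, -0.5, 0.2]
gripper_width: 85.6
grasp_force: 0.0
```

Call:
{"name": "drive_tool", "arguments": {"plan": [[[-1, 0, 41, 0, 0], [-1, 0, 41, 0, 0], [-1, 0, 41, 0, 0], [-1, 0, 41, 0, 0], [-1, 0, 41, 0, 0], [-1, 0, 41, 0, 0], [-1, 0, 41, 0, 0], [-1, 0, 41, 0, 0], [-1, 0, 41, 0, 0], [-1, 0, 41, 0, 0]]]}}

```text
clock: 2.43
position: [109.0, 768.1, 576.2]
ee_rot: [0.984, -0.131, 0.025, -0.117]
contact_force: [-0.8, -0.3, 0.4]
gripper_width: 85.5
grasp_force: 0.0
```

```bash
python3 - <<'E'
from h import *
from scipy.spatial.transform import Rotation as R
s=read_state(); print(s["clock"],np.round(s["joints"],3),np.round(s["position"]),R.from_quat(s["ee_rot"]).as_matrix().round(3))
E
```

```text
2.4333 [ 1.677  0.722  1.406  0.116 -2.035 -0.306] [109. 768. 576.] [[ 0.965 -0.251  0.08 ]
 [-0.263 -0.938  0.224]
 [ 0.019 -0.237 -0.971]]
```

Call:
{"name": "drive_tool", "arguments": {"plan": [[[-1, 0, -20, -41, 0], [-1, 0, -20, -41, 0], [-1, 0, -20, -41, 0], [-1, 0, -20, -41, 0], [-1, 0, -20, -41, 0], [-1, 0, -20, -41, 0]]]}}

```text
clock: 2.93
position: [109.0, 692.9, 417.0]
ee_rot: [0.984, -0.131, 0.026, -0.118]
contact_force: [-0.4, 1.7, 0.1]
gripper_width: 85.6
grasp_force: 0.0
```

```bash
cat >st.py <<'E'
from h import *
from scipy.spatial.transform import Rotation as R
s=read_state(); print(s["clock"],np.round(s["joints"],3),np.round(s["position"]),R.from_quat(s["ee_rot"]).as_matrix().round(3).tolist(),s["gripper_width"],s["grasp_force"],np.round(s["contact_force"],1))
E
python3 st.py
```

```text
2.9333 [ 1.691  0.341  0.33   0.111 -1.344 -0.397] [109. 693. 417.] [[0.965, -0.251, 0.082], [-0.263, -0.938, 0.226], [0.02, -0.239, -0.971]] 85.61158786108021 0.0 [-0.4  1.7  0.1]
```

Call:
{"name": "drive_tool", "arguments": {"plan": [[[-1, 0, -41, -20, 0], [-1, 0, -41, -20, 0], [-1, 0, -41, -20, 0], [-1, 0, -41, -20, 0], [-1, 0, -41, -20, 0], [-1, 0, -41, -20, 0], [-1, 0, -41, 0, 0], [-1, 0, -41, 0, 0], [-1, 0, -41, 0, 0], [-1, 0, -41, 0, 0], [-1, 0, -41, 0, 0]]]}}

```text
clock: 3.85
position: [110.4, 263.0, 307.4]
ee_rot: [0.984, -0.132, 0.026, -0.117]
contact_force: [-2.0, -0.4, 1.9]
gripper_width: 85.1
grasp_force: 0.0
```

```bash
python3 st.py
```

```text
3.85 [ 1.983 -0.504 -0.711  0.179 -1.195 -0.731] [110. 263. 307.] [[0.964, -0.253, 0.083], [-0.266, -0.938, 0.223], [0.021, -0.237, -0.971]] 85.11812414335365 0.0 [-2.  -0.4  1.9]
```

Call:
{"name": "drive_tool", "arguments": {"plan": [[[-1, 0, -30, -20, 0], [-1, 0, -30, -20, 0], [-1, 0, -30, -20, 0], [-1, 0, -30, 0, 0], [-1, 0, -30, 0, 0]]]}}

```text
clock: 4.27
position: [126.2, 183.9, 256.3]
ee_rot: [0.986, -0.11, 0.015, -0.121]
contact_force: [2.4, -0.7, 0.3]
gripper_width: 85.3
grasp_force: 0.0
```

```bash
python3 st.py
```

```text
4.2667 [ 2.249 -0.795 -0.896  0.199 -1.322 -0.935] [126. 184. 256.] [[0.975, -0.214, 0.056], [-0.221, -0.946, 0.236], [0.002, -0.243, -0.97]] 85.2659377352216 0.0 [ 2.4 -0.7  0.3]
```

Call:
{"name": "drive_tool", "arguments": {"plan": [[[-1, 0, 35, -20, 0], [-1, 0, 35, -20, 0], [-1, 0, 25, -30, 0], [-1, 0, 0, -30, 0], [-1, 0, 0, -30, 0], [-1, 0, 0, -30, 0], [-1, 0, -30, 0, 0], [-1, 0, -30, 0, 0], [-1, 0, -30, 0, 0], [-1, 0, -30, 0, 0]]]}}

```text
clock: 5.1
position: [158.4, 159.5, 144.1]
ee_rot: [0.986, -0.132, -0.001, -0.097]
contact_force: [0.6, 0.3, -0.0]
gripper_width: 85.5
grasp_force: 0.0
```

```bash
python3 st.py
```

```text
5.1 [ 1.653 -0.498 -1.069  0.053 -0.811 -0.382] [158. 160. 144.] [[0.965, -0.261, 0.023], [-0.26, -0.946, 0.192], [-0.028, -0.191, -0.981]] 85.46625226441108 0.0 [ 0.6  0.3 -0. ]
```

Call:
{"name": "drive_tool", "arguments": {"plan": [[[-1, 0, 41, -10, 0], [-1, 0, 41, -20, 0], [-1, 0, 20, -30, 0], [-1, 0, -41, 0, 0], [-1, 0, -41, 0, 0], [-1, 0, -41, 0, 0], [-1, 0, -41, 0, 0], [-1, 0, -41, 0, 0], [-1, 0, -41, 0, 0]]]}}

```text
clock: 5.85
position: [182.2, 36.2, 105.0]
ee_rot: [0.987, -0.13, -0.02, -0.093]
contact_force: [1.0, 0.0, -0.2]
gripper_width: 85.6
grasp_force: 0.0
```

```bash
python3 st.py
```

```text
5.85 [ 0.882 -0.371 -1.053 -0.192 -0.76   0.558] [182.  36. 105.] [[0.966, -0.26, -0.016], [-0.252, -0.949, 0.188], [-0.064, -0.178, -0.982]] 85.55273771465886 0.0 [ 1.   0.  -0.2]
```

Call:
{"name": "drive_tool", "arguments": {"plan": [[[-1, 30, 0, 41, 7], [-1, 30, 0, 41, 7], [-1, 30, 0, 41, 7], [-1, 30, -20, 41, 7], [-1, 30, -20, 41, 7], [-1, 30, -20, 41, 7], [-1, 30, -20, 41, 7], [-1, 30, -20, 41, 7], [-1, 30, -20, 41, 7], [-1, 30, -20, 20, 7], [-1, 30, -20, 0, 7], [-1, 30, -20, 0, 7], [-1, 40, 0, 0, 0], [-1, 40, 0, 0, 0]]]}}

```text
clock: 7.02
position: [545.6, -108.7, 387.2]
ee_rot: [0.848, 0.521, -0.072, -0.057]
contact_force: [1.0, 0.4, 1.1]
gripper_width: 85.2
grasp_force: 0.0
```

```bash
python3 st.py
```

```text
7.0167 [ 0.075  0.302  0.268 -0.035 -1.717  2.595] [ 546. -109.  387.] [[0.446, 0.876, -0.182], [0.893, -0.45, 0.021], [-0.063, -0.172, -0.983]] 85.22756370256762 0.0 [1.  0.4 1.1]
```

Call:
{"name": "drive_tool", "arguments": {"plan": [[[-1, 41, 0, 41, 0], [-1, 41, 0, 41, 0], [-1, 41, 0, 41, 0], [-1, 41, 0, 0, 0], [-1, 41, 0, 0, 0], [-1, 41, 0, 0, 0], [-1, 41, 0, 0, 0], [-1, 41, 0, 0, 0], [-1, 41, 0, 0, 0], [-1, 41, 0, 0, 0]]]}}

```text
clock: 7.85
position: [797.5, -95.0, 403.6]
ee_rot: [0.85, 0.523, -0.048, -0.033]
contact_force: [-0.3, -0.2, -0.3]
gripper_width: 85.8
grasp_force: 0.0
```

```bash
python3 st.py
```

```text
7.85 [ 0.076  0.917  1.405 -0.018 -2.174  2.589] [798. -95. 404.] [[0.448, 0.887, -0.116], [0.893, -0.45, 0.006], [-0.047, -0.106, -0.993]] 85.76436823245453 0.0 [-0.3 -0.2 -0.3]
```

Call:
{"name": "drive_tool", "arguments": {"plan": [[[-1, 41, 0, 15, 0], [-1, 41, 0, 15, 0], [-1, 41, 0, 15, 0], [-1, 41, 0, 15, 0], [-1, 41, 0, 15, 0], [-1, 41, 0, 15, 0], [-1, 41, 0, 15, 0]]]}}

```text
clock: 8.43
position: [865.4, -75.4, 376.4]
ee_rot: [0.851, 0.525, 0.014, 0.021]
contact_force: [-0.2, 0.3, -0.4]
gripper_width: 85.5
grasp_force: 0.0
```

```bash
python3 st.py
```

```text
8.4333 [ 0.107  0.956  1.406  0.029 -1.977  2.58 ] [865. -75. 376.] [[0.449, 0.892, 0.046], [0.893, -0.449, -0.022], [0.001, 0.051, -0.999]] 85.50508086184904 0.0 [-0.2  0.3 -0.4]
```

Call:
{"name": "drive_tool", "arguments": {"plan": [[[-1, -24.5, 30, -12, 1.35], [-1, -24.5, 30, -12, 1.35], [-1, -24.5, 30, -12, 1.35], [-1, -24.5, 30, -12, 1.35], [-1, -24.5, 30, -12, 1.35], [-1, -24.5, 30, -12, 1.35], [-1, -24.5, 30, -12, 1.35], [-1, -24.5, 30, -12, 1.35], [-1, -24.5, 30, -12, 1.35], [-1, -24.5, 30, -12, 1.35], [-1, -24.5, 30, -12, 1.35], [-1, -24.5, 30, -12, 1.35], [-1, 0, 0, 0, 0]]]}}

```text
clock: 9.52
position: [591.4, 263.8, 243.0]
ee_rot: [0.773, 0.634, 0.014, 0.018]
contact_force: [-0.1, -2.0, -1.1]
gripper_width: 85.6
grasp_force: 0.0
```

```bash
python3 st.py; python3 - <<'E'
from h import *
im,d=get_image("wrist"); np.savez("w1.npz",im=im,d=d); cv2.imwrite("pics/w1.png",im[...,::-1]); m=camera_model("wrist"); print({k:np.round(v,2).tolist() for k,v in m.items()})
E
```

```text
9.5167 [ 0.686  0.398  0.042  0.039 -1.188  2.246] [591. 264. 243.] [[0.195, 0.98, 0.044], [0.981, -0.195, -0.01], [-0.001, 0.045, -0.999]] 85.58485174317782 0.0 [-0.1 -2.  -1.1]
{'fx': 309.71, 'fy': 309.71, 'cx': 315.24, 'cy': 199.07, 'mount': [[-0.0, -0.95, -0.3, 76.56], [1.0, -0.0, -0.0, -0.14], [-0.0, -0.3, 0.95, -142.73], [0.0, 0.0, 0.0, 1.0]]}
```

View pics/w1.png

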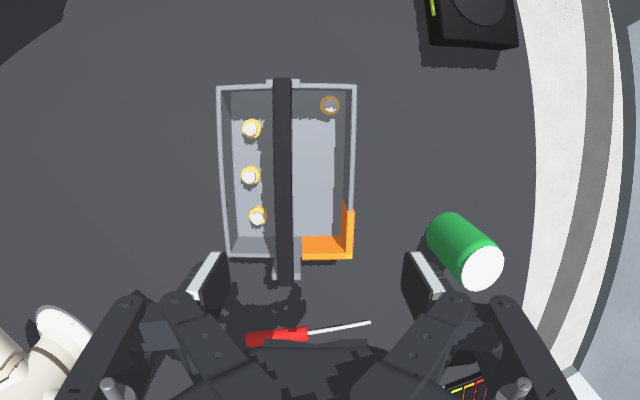

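```bash
python3 - <<'E'
from h import *
from scipy.spatial.transform import Rotation as R
s=read_state(); m=camera_model("wrist"); M=np.array(m["mount"]); Rt=R.from_quat(s["ee_rot"]).as_matrix(); p0=np.array(s["position"])
def wr(u,v,z):
    x=np.array([u-m["cx"],v-m["cy"]]); r=np.linalg.norm(x); a=r/m["fx"]; c=np.r_[np.sin(a)*x/r,np.cos(a)]
    o=Rt@M[:3,3]+p0; d=Rt@M[:3,:3]@c; return o+d*((z-o[2])/d[2])
A=wr(282.5,79.5,120);B=wr(286,285,120);print(A,B,(A+B)/2,np.degrees(np.arctan2(*(B-A)[1::-1])),np.linalg.norm(B-A))
C=[wr(*q,55) for q in((217,87),(357,86),(353,259),(227,258))];print(np.round(C),np.mean(C,0))
E
```

```text
[591.88645237 363.92951165 120.        ] [550.97828125 171.18675607 120.        ] [571.43236681 267.55813386 120.        ] -101.98277290280953 197.03615986110913
[[519. 379.  55.]
 [665. 348.  55.]
 [627. 149.  55.]
 [476. 183.  55.]] [572.02103305 264.76085329  55.        ]
```

Call:
{"name": "drive_tool", "arguments": {"plan": [[[-1, -9, 9.5, -16, 0], [-1, -9, 9.5, -35, 0], [-1, 0, 0, -35, 0], [-1, 0, 0, -30, 0], [-1, 0, 0, -20, 0], [-1, 0, 0, -16, 0], [-1, 0, 0, 0, 0], [1, 0, 0, 0, 0], [1, 0, 0, 0, 0], [1, 0, 0, 0, 0], [1, 0, 0, 0, 0], [1, 0, 0, 0, 0], [1, 0, 0, 0, 0], [1, 0, 0, 0, 0], [1, 0, 0, 0, 0], [1, 0, 0, 0, 0]]]}}

```text
clock: 10.9
position: [579.2, 278.9, 94.5]
ee_rot: [0.775, 0.631, 0.017, 0.019]
contact_force: [-0.5, 0.1, 5.9]
gripper_width: 15.2
grasp_force: 58.9
```

```bash
python3 st.py
```

```text
10.9 [ 0.718  0.515 -0.17   0.052 -0.854  2.186] [579. 279.  95.] [[0.202, 0.978, 0.05], [0.979, -0.202, -0.008], [0.002, 0.051, -0.999]] 15.154105156319726 58.92487219098257 [-0.5  0.1  5.9]
```

Call:
{"name": "drive_tool", "arguments": {"plan": [[[1, 0, 0, 5, 0], [1, 0, 0, 10, 0], [1, 0, 0, 20, 0], [1, 0, 0, 30, 0], [1, 0, 0, 35, 0], [1, 0, 0, 35, 0], [1, 0, 0, 35, 0], [1, 0, 0, 25, 0], [1, 0, 0, 15, 0], [1, 0, 0, 5, 0]]]}}

```text
clock: 11.73
position: [579.8, 279.0, 311.8]
ee_rot: [0.775, 0.631, 0.019, 0.019]
contact_force: [0.5, 0.1, -3.4]
gripper_width: 14.9
grasp_force: 58.9
```

```bash
python3 st.py; python3 - <<'E'
from h import *
a=[get_image(n)[0] for n in("wrist","scene")]; cv2.imwrite("pics/w2.png",np.vstack([cv2.resize(x,(480,300)) for x in a])[...,::-1])
E
```

```text
11.7333 [ 0.718  0.353  0.143  0.041 -1.324  2.21 ] [580. 279. 312.] [[0.202, 0.978, 0.054], [0.979, -0.202, -0.006], [0.006, 0.054, -0.999]] 14.913741115459317 58.93869996070862 [ 0.5  0.1 -3.4]
```

View pics/w2.png

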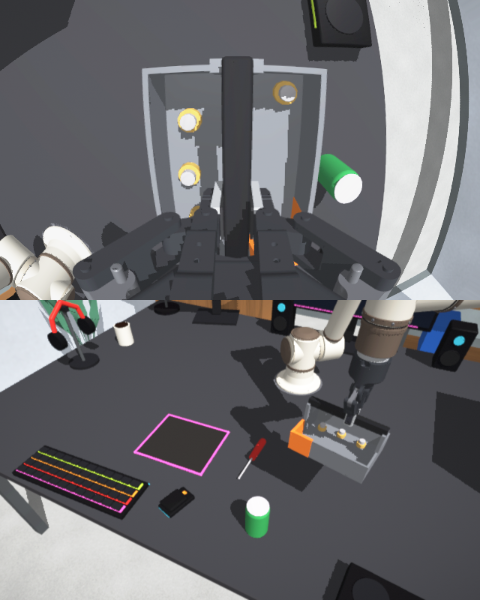

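The tote hangs level in the grip, off the desk, with the fittings where they were. Next I carry it and yaw it so the orange corner faces the base.

Call:
{"name": "drive_tool", "arguments": {"plan": [[[1, 3, -10, 3, -3], [1, 6, -20, 5, -5], [1, 6, -27, 5, -7], [1, 6, -27, 5, -7], [1, 6, -27, 5, -7], [1, 6, -27, 5, -7], [1, 6, -27, 5, -7], [1, 6, -27, 5, -7], [1, 6, -27, 5, -7], [1, 6, -27, 5, -7], [1, 6, -27, 5, -7], [1, 6, -27, 5, -7], [1, 6, -27, 5, -7], [1, 6, -27, 5, -7], [1, 6, -27, 5, -7], [1, 6, -27, 5, -7], [1, 6, -27, 5, -7], [1, 6, -20, 0, -7], [1, 3, -10, 0, -4]]]}}

```text
clock: 13.42
position: [687.2, -189.1, 387.5]
ee_rot: [0.92, -0.392, -0.012, 0.024]
contact_force: [-0.7, 0.0, -4.8]
gripper_width: 15.1
grasp_force: 58.9
```

```bash
python3 st.py
```

```text
13.4167 [-0.027  0.526  0.596  0.037 -1.681  0.796] [ 687. -189.  387.] [[0.693, -0.72, -0.041], [-0.721, -0.692, -0.035], [-0.003, 0.054, -0.999]] 15.064051968337637 58.917240500450134 [-0.7  0.  -4.8]
```

Call:
{"name": "drive_tool", "arguments": {"plan": [[[1, 10, 0, 0, 0], [1, 20, 0, 0, 0], [1, 25, 0, 0, 0], [1, 25, 0, 0, 0], [1, 25, 0, 5, 0], [1, 25, 0, 10, 0], [1, 30, 0, 15, 0], [1, 30, 0, 15, 0], [1, 30, 0, 15, 0], [1, 30, 0, 15, 0], [1, 30, 0, 15, 0], [1, 30, 0, 15, 0]]]}}

```text
clock: 14.42
position: [850.9, -160.0, 405.5]
ee_rot: [0.921, -0.386, 0.051, 0.016]
contact_force: [0.1, -0.8, -3.3]
gripper_width: 15.0
grasp_force: 59.9
```

```bash
python3 st.py
```

```text
14.4167 [ 0.024  0.932  1.408  0.076 -1.965  0.785] [ 851. -160.  405.] [[0.696, -0.713, 0.082], [-0.71, -0.701, -0.069], [0.106, -0.011, -0.994]] 15.011635201836162 59.87149178981781 [ 0.1 -0.8 -3.3]
```

Call:
{"name": "drive_tool", "arguments": {"plan": [[[1, 38, 0, 17, 0], [1, 38, 0, 17, 0], [1, 38, 0, 17, 0], [1, 38, 0, 17, 0], [1, 38, 0, 17, 0], [1, 38, 0, 17, 0], [1, 38, 0, 17, 0], [1, 38, 0, 17, 0]]]}}

```text
clock: 15.08
position: [927.6, -128.4, 396.3]
ee_rot: [0.913, -0.38, 0.148, -0.001]
contact_force: [-0.2, -0.7, -4.8]
gripper_width: 14.7
grasp_force: 59.8
```

```bash
python3 st.py
```

```text
15.0833 [ 0.075  0.966  1.406  0.134 -1.742  0.747] [ 928. -128.  396.] [[0.667, -0.694, 0.272], [-0.694, -0.711, -0.111], [0.27, -0.114, -0.956]] 14.654329282856278 59.778571128845215 [-0.2 -0.7 -4.8]
```

Call:
{"name": "drive_tool", "arguments": {"plan": [[[1, 38, 0, 17, 0], [1, 38, 0, 17, 0], [1, 38, 0, 17, 0], [1, 38, 0, 17, 0], [1, 38, 0, 17, 0], [1, 38, 0, 17, 0], [1, 0, 0, 0, 0]]]}}

```text
clock: 15.67
position: [984.1, -110.3, 394.0]
ee_rot: [0.901, -0.372, 0.222, -0.017]
contact_force: [0.1, 0.6, -4.8]
gripper_width: 15.0
grasp_force: 59.8
```

```bash
python3 st.py; python3 - <<'E'
from h import *
a=[get_image(n)[0] for n in("wrist","scene")]; cv2.imwrite("pics/w3.png",np.vstack([cv2.resize(x,(480,300)) for x in a])[...,::-1])
E
```

```text
15.6667 [ 0.102  0.995  1.405  0.178 -1.565  0.722] [ 984. -110.  394.] [[0.624, -0.663, 0.413], [-0.678, -0.723, -0.135], [0.388, -0.195, -0.901]] 14.98390514762491 59.79516327381134 [ 0.1  0.6 -4.8]
```

View pics/w3.png

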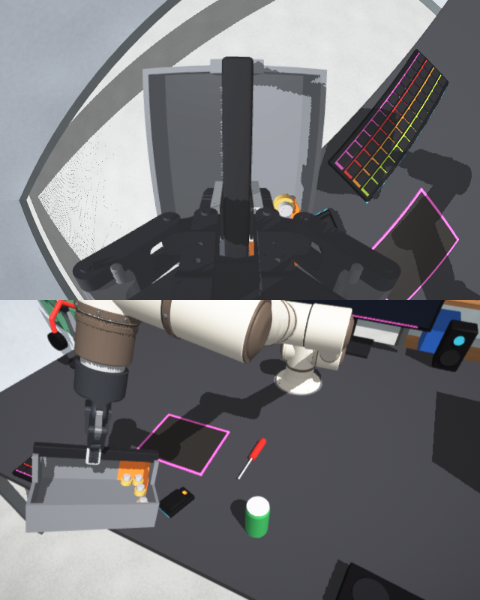

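Call:
{"name": "drive_tool", "arguments": {"plan": [[[1, -5, -2, 0, 0], [1, -10, -5, -2, 0], [1, -15, -7, -4, 0], [1, -20, -9, -5, 0], [1, -25, -12, -5, 0], [1, -25, -12, -5, 0], [1, -25, -12, -5, 0], [1, -25, -12, -5, 0], [1, -25, -12, -5, 0], [1, -25, -12, -5, 0], [1, -25, -12, -5, 0], [1, -25, -12, -5, 0], [1, -25, -12, -5, 0], [1, -25, -12, -2, 0], [1, -20, -9, 0, 0], [1, -15, -7, 0, 0], [1, -8, -4, 0, 0], [1, -4, -2, 0, 0], [1, 0, 0, 0, 0]]]}}

```text
clock: 17.35
position: [636.7, -277.2, 336.7]
ee_rot: [0.901, -0.373, 0.223, -0.016]
contact_force: [0.2, 0.8, -4.1]
gripper_width: 14.8
grasp_force: 59.7
```

```bash
python3 st.py; python3 - <<'E'
from h import *
a=[get_image(n) for n in("top","scene")]; cv2.imwrite("pics/w4.png",np.vstack([cv2.resize(x[0],(480,300)) for x in a])[...,::-1])
for n,(im,d) in zip(("top","scene"),a):
    m=camera_model(n); P=cloud(m,d); h=cv2.cvtColor(im,cv2.COLOR_RGB2HSV).astype(int)
    k=(h[...,0]>8)&(h[...,0]<22)&(h[...,1]>180)&(h[...,2]>150)&(d>0)&(P[...,2]>60)
    if k.any(): print(n,k.sum(),P[k].min(0).round(),P[k].max(0).round(),P[k].mean(0).round())
E
```

```text
17.35 [-0.146  0.239 -0.05   0.101 -0.839  0.881] [ 637. -277.  337.] [[0.623, -0.664, 0.414], [-0.679, -0.721, -0.137], [0.39, -0.195, -0.9]] 14.83272623363218 59.74508285522461 [ 0.2  0.8 -4.1]
scene 409 [ 540. -295.  216.] [ 593. -222.  266.] [ 565. -268.  241.]
```

View pics/w4.png

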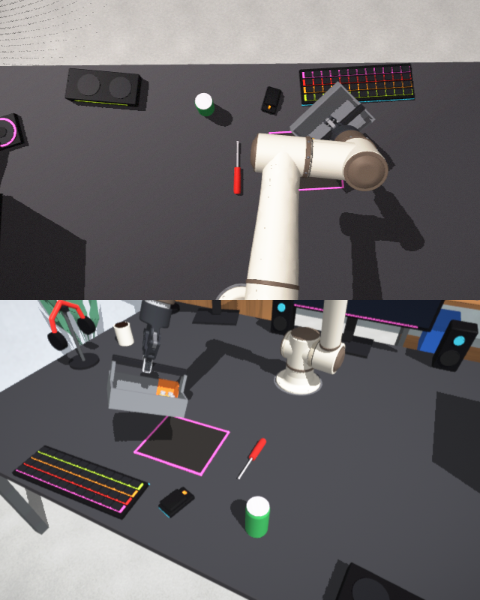

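```bash
python3 - <<'E'
from h import *
im,d=get_image("scene"); m=camera_model("scene"); P=cloud(m,d)
cv2.imwrite("pics/w5.png",cv2.resize(im[70:160,135:260],None,fx=6,fy=6,interpolation=cv2.INTER_CUBIC)[...,::-1])
E
python3 st.py
```

```text
17.5 [-0.145  0.241 -0.05   0.101 -0.839  0.881] [ 638. -276.  335.] [[0.624, -0.664, 0.413], [-0.678, -0.722, -0.136], [0.389, -0.195, -0.901]] 15.017212045484493 59.72163677215576 [-0.2  0.3 -3.9]
```

View pics/w5.png

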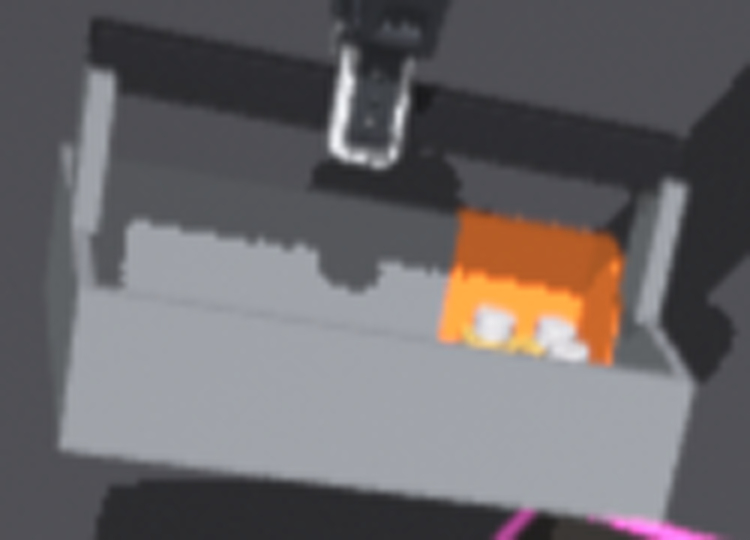

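```bash
python3 - <<'E'
from h import *
from scipy.spatial.transform import Rotation as R
s=read_state(); T=R.from_quat(s["ee_rot"]).as_matrix(); p=np.array(s["position"])
g=p-19*T[:,2]; a=np.radians(3.1); xt=-T[:,0]; zt=-T[:,2]*np.cos(a)+T[:,1]*np.sin(a); yt=np.cross(zt,xt); B=np.c_[xt,yt,zt]
o=g-B@np.array([-15,0,110]); print("B",B.round(3).tolist(),"corner",(o+B@[95,70,5]).round())
im,d=get_image("scene"); m=camera_model("scene"); Q=(cloud(m,d)-o)@B; h=cv2.cvtColor(im,cv2.COLOR_RGB2HSV).astype(int)
w=np.zeros((400,640),bool); w[70:160,135:260]=1
k=w&(d>0)&(h[...,2]>200)&(h[...,1]<60); k[:110]=0
n,l,st,c=cv2.connectedComponentsWithStats(k.astype(np.uint8))
for i in range(1,n):
    if st[i,4]>2: print("white",c[i].round(1),st[i,4],np.median(Q[l==i],0).round())
f=w&(d>0)&(h[...,0]>8)&(h[...,0]<22)&(h[...,1]>180); print("orange tote-frame",Q[f].min(0).round(),Q[f].max(0).round())
im,d=get_image("wrist"); cv2.imwrite("pics/w6.png",cv2.resize(im[190:360,220:480],None,fx=3,fy=3)[...,::-1])
E
```

```text
B [[-0.624, -0.64, -0.448], [0.678, -0.729, 0.097], [-0.389, -0.243, 0.889]] corner [ 564. -260.  199.]
white [217.  123.9] 29 [57. 55. 20.]
white [227.8 126.4] 39 [80. 52. 21.]
orange tote-frame [42. 21.  9.] [100.  77.  57.]
```

View pics/w6.png

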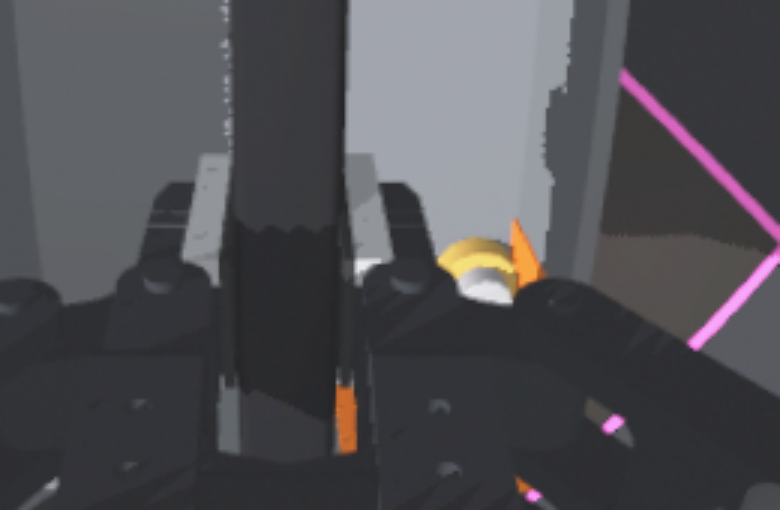

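The fourth fitting is hidden behind the near wall. I'll nudge the tote along its y to settle everything, then yaw it so the camera sees inside.

Call:
{"name": "drive_tool", "arguments": {"plan": [[[1, 10, 11, 0, 0], [1, 15, 17, 0, 0], [1, 15, 17, 0, 0], [1, 10, 12, 0, 0], [1, 5, 6, 0, 0], [1, 3, 3, 0, 0], [1, 0, 0, 0, 0], [1, -5, -6, 0, 0], [1, -10, -11, 0, 0], [1, -15, -17, 0, 0], [1, -19, -22, 0, 0], [1, 0, 0, 0, 0], [1, 0, 0, 0, 0], [1, 0, 0, 0, 0]]]}}

```text
clock: 18.77
position: [645.0, -268.2, 336.4]
ee_rot: [0.9, -0.373, 0.223, -0.016]
contact_force: [-0.5, 0.3, -4.3]
gripper_width: 14.7
grasp_force: 58.9
```

Call:
{"name": "drive_tool", "arguments": {"plan": [[[1, -3, 4, 0, 3], [1, -4, 8, 0, 6], [1, -4, 9, 0, 7], [1, -4, 9, 0, 7], [1, -4, 9, 0, 7], [1, -4, 9, 0, 7], [1, -4, 9, 0, 7], [1, -4, 9, 0, 7], [1, -3, 9, 0, 7], [1, -3, 7, 0, 6], [1, 0, 2, 0, 4], [1, 0, 0, 0, 2], [1, 0, 0, 0, 0], [1, 0, 0, 0, 0]]]}}

```text
clock: 19.93
position: [609.5, -183.1, 335.4]
ee_rot: [0.952, 0.211, 0.173, -0.14]
contact_force: [0.2, 0.0, -3.9]
gripper_width: 14.6
grasp_force: 59.0
```

```bash
python3 - <<'E'
from h import *
from scipy.spatial.transform import Rotation as R
s=read_state(); T=R.from_quat(s["ee_rot"]).as_matrix(); p=np.array(s["position"])
g=p-19*T[:,2]; a=np.radians(3.1); xt=-T[:,0]; zt=-T[:,2]*np.cos(a)+T[:,1]*np.sin(a); yt=np.cross(zt,xt); B=np.c_[xt,yt,zt]
o=g-B@np.array([-15,0,110]); print(s["clock"],p,"B",B.round(3).tolist(),"corner",(o+B@[95,70,5]).round())
im,d=get_image("scene"); m=camera_model("scene"); Q=(cloud(m,d)-o)@B; h=cv2.cvtColor(im,cv2.COLOR_RGB2HSV).astype(int)
c=np.array(m["R"])@(o+B@[50,0,20])+m["t"]; u,v=int(c[0]/c[2]*m["fx"]+m["cx"]),int(c[1]/c[2]*m["fy"]+m["cy"]); print(u,v)
cv2.imwrite("pics/w7.png",cv2.resize(im[v-55:v+45,u-60:u+60],None,fx=6,fy=6,interpolation=cv2.INTER_CUBIC)[...,::-1])
k=(d>0)&(h[...,2]>190)&(h[...,1]<70)&(abs(Q[...,0])<95)&(abs(Q[...,1])<70)&(abs(Q[...,2]-20)<8)
n,l,st,c=cv2.connectedComponentsWithStats(k.astype(np.uint8))
for i in range(1,n):
    if st[i,4]>2: print("white",c[i].round(1),st[i,4],np.median(Q[l==i],0).round())
E
```

```text
19.9333 [ 609.45706651 -183.10044966  335.445476  ] B [[-0.851, 0.464, -0.245], [-0.353, -0.852, -0.386], [-0.388, -0.242, 0.889]] corner [ 569. -247.  200.]
255 124
white [252.8 122.6] 5 [76. 12. 20.]
white [244.5 124. ] 4 [81. 33. 21.]
```

View pics/w7.png

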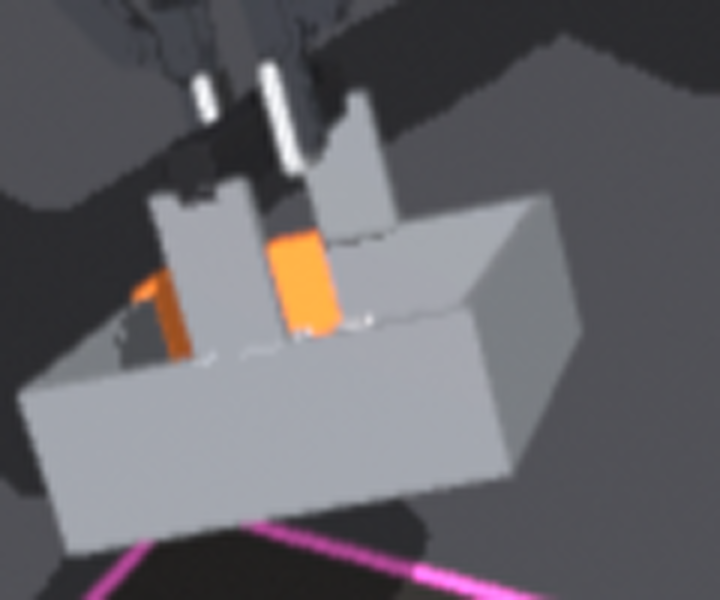

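```bash
python3 -c "
from bench import *
print(job_done())"
```

```text
the job is handed in; nothing more can be done
None
```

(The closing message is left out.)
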